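Slide a specimen plate out over the drier's edge

ROBOT

A 7-joint arm with a two-finger parallel gripper is mounted at the origin on the work surface; the furniture and walls round the work are solid. World frame = base frame: x ahead of the robot, y to its left, z up, the work surface at z = 0. Lengths are in mm, angles in rad, forces in N, time in s.
With the tool pointing down it reaches from about 400 to 875 mm from the base axis. Payload 4.4 kg.
Tool frame: the origin (TCP) lies at the very end of the fingers, on their centre line; the grasp point (between the pads) lies ctrl.grip_depth behind it (ctrl.grip_depth is the distance from the TCP to the grasp point, in mm); y points along the fingers, x is the direction in which the jaws open and shut, and the axes are right-handed (so a half turn about y gives the same grasp; the last joint's range is limited). The gripper opens to 85 mm and grips with 20 to 120 N. Pads are 22 mm wide; open, the fingers measure 114 mm over their backs; the gripper's body (76 mm by 85 mm) begins 54 mm behind the grasp point. The pads swing forward as they close: fully open they stand 13 mm farther back than shut.
Start: joints at [-1.385, 0.628, 0.038, 1.517, -0.027, 0.996, -0.02], TCP at [161.921, 629.523, 231.313] pointing down, gripper open.
Joint ranges: [-3.06, 3.06], [-0.37, 2.12], [-1.25, 1.32], [0.18, 2.47], [-1.1, 4.24], [0.23, 1.98], [-2.94, 2.94]. Speed limits (rad/s): [2.57, 2.57, 3.14, 3.14, 3.14, 3.14, 3.14].

INTERFACE

Orientations are given as [roll, pitch, yaw] about the fixed x, y, z axes, in that order (R = Rz(yaw) Ry(pitch) Rx(roll)).
In Python, from cell import ctrl gives the robot as it stands.
- The arm moves only by the tool apply_moves, never from a script. Its argument "motion" is a list of rows, each a list of 5 numbers: the shift along the tool's x, y, z in cm, then the turn about the tool's y in rad, then the finger opening in cm, from 0 to 8.54. In form: [[tx, ty, tz, roll, hand], ...]. A call has 1 to 20 rows; each row is the pose to reach, as a shift and turn from the pose commanded when the call began, along the tool's axes at that moment; what a row does not reach only later rows make up. A row lasts 1/8 s, in which the tool goes at most 62.5 mm and 10.7 degrees, less where a joint would pass 70% of its speed; a pose out of reach is approached as far as the arm can. A call with a gripper value outside its range is refused whole. The fingers move at their own pace and stop on an object; the grip force is fixed at half the most. Time passes only in rows, so rows that repeat a pose let the fingers close. It gives the time, the measured TCP pose, the force and the opening at its end, in the units of the state.
- ctrl.read_state(): the state, without advancing time (a new reading comes with each control period).
- ctrl.get_image(name): name is "scene" or "top" or "wrist"; returns a dict with "image" (400x640x3 uint8, red, green, blue), "vfov" (degrees; the focal length in pixels is half the picture's height over the tangent of half this angle, whatever the lens; pixels are square), "cx", "cy" (the principal point, pixels), "extrinsics" (4x4, takes a point from world to camera coordinates); the wrist camera has in their place "tool_from_camera" (4x4, takes a point from camera to tool coordinates, whose origin is the TCP and whose axes are the tool frame's). Camera axes: x right, y up, looking along -z (the intrinsics and any distortion apply to the point x, -y, -z); pixel columns grow to the right and rows downward; lengths in mm; the calibration is good to about 2 mm. A picture is of the moment at which its call begins: read the wrist's pose just before it. There is no depth.
- ctrl.finish_job(): hands the job in, once; it reports no verdict.
Trained networks look in a picture, given as the dict that the camera call returned (one of the last four; its "shot" number tells which), for a name from the list of things; names that differ only in an ending like _2 or _b are one class to them, and where a whole thing is asked for, a point or a joint stands for the part that bears it (a point fixed in the world has none). Each returns a list of dicts, best first, with "confidence" (0 to 1); they miss things now and then, are a little off and sometimes report something else, mostly with a low value. They report only what shows in the picture. A call takes as long as a camera call. They do not tell look-alikes from the thing itself.
- ctrl.search_frame(picture, query): "location" ([x, y, z] in mm, in world coordinates, good to about 4 mm: the middle of the surface that is visible of it).
- ctrl.mark_of(picture, query): "location" ([x, y, z] in mm, in world coordinates, good to about 4 mm: a listed point, or the origin of a listed thing).
The state is a dict: "clock": time; "qpos": joint angles; "qd": joint speeds; "tau": joint torques, N m; "eef_pos": TCP position; "tool_rot": TCP orientation; "force": force on the tool from outside, world axes, zero at the start; "torque": the same for the moment, N m; "width": finger opening in mm.
Only numpy, scipy, OpenCV 4.12 (cv2) and the standard library are available. Lean on these libraries where they do the work, as an engineer would, in place of code of your own. Each camera call takes 0.05 s, during which the arm holds its last target.

TASK

On the slide drier, push the specimen plate with the yellow end along the top with your fingertips until just the yellow end, the whole of it and no white, sticks out over the drier's front edge, with the plate lying flat and square to that edge, ready for gloved hands to take. Do not pick the plate up, and leave the blue-ended plate and everything else alone.

Things in the scene. Friction and masses are not known exactly. Their poses are not given: they have to be found in the camera images.
- drier: Fixed low slide drier: grey box with a flat bare dark steel top, 220 mm long (x) by 190 wide (y), 45 mm above the bench. Origin at the centre of its underside; x points to its front edge (to the robot's left, up to 0.25 rad either way), y roughly toward the robot, z up. A small black knob and an orange lamp are on its side toward the robot, below the top.
- front_edge (a point): Middle of the drier's front edge, at the height of the top, 110 mm from the drier's centre; axes as the drier's. The side of the drier is open beyond this edge: the bench lies 45 mm lower.
- yellow_plate: Loose flat rigid white plate, 110 mm long (x), 50 wide (y), 7 thick, 60 to 130 g, on the drier's top. Its +x 30 mm are yellow. Origin at the centre of its underside; x points to the yellow end, toward the front edge, up to 0.15 rad askew. At the start the yellow end is 10 to 60 mm back from the edge; 45 mm or more of top is free behind the white end. It slides with friction and stops when the push stops.
- colour_line (a point): Point on the underside of the yellow-ended plate, in the middle of its width, where yellow meets white: 25 mm from the plate's centre toward the yellow end, 30 mm from that end. Axes as the plate's.
- blue_plate: A like plate with a blue end instead, lying beside the other one 90 to 102 mm away between centres across the drier, at least 20 mm of free top between the two; either may be the nearer to the robot. Same size and axes. To be left where it is.
- petri: Loose culture dish, 60 mm wide, 15 mm high, standing on the bench. Origin at the centre of its underside. Bystander.
- vial: Loose screw-cap sample vial, 20 mm wide, 48 mm high, standing on the bench. Origin at the centre of its underside. Bystander.
- bottle: Loose white reagent bottle with a blue cap, 41 mm wide, 80 mm high, standing on the bench. Origin at the centre of its underside. Bystander.
- timer: Loose wind-up timer with a red grip, 60 mm wide, 44 mm high, standing on the bench. Origin at the centre of its underside. Bystander.
Mind the look-alikes: they are no part of the job. What is shaped like the yellow_plate but brown is not meant.

How it is judged:
By the outcome, as a careful person would: the job done as asked, in the order asked, and still so for the second after the job is handed in, with the robot touching nothing.
It also fails if it takes over 38 s, if anything falls off the work surface, if the arm or the gripper's body presses on something with over 40 N, if the wrist force passes 120 N, or if a joint passes its speed limit or range.

## Working session

There is one attempt and no reset: what is moved stays moved. The work goes in short steps, Python scripts to look and compute and a tool call to move; the robot and the scene stay as the last step left them, time stands still between calls to the robot, and variables do not carry over. Pictures are saved under pics/ and viewed, and the job is handed in when it is done.

Besides the shell and the picture viewer there is one more tool, called as name(argument=value, ...) on one line, values as JSON. apply_moves: Moves the arm, as the interface text tells. Its arguments: {"type":"object","properties":{"motion":{"type":"array","items":{"type":"array","items":{"type":"number"}}}},"required":["motion"]}

```bash
mkdir -p pics; ls
cat > h.py <<'E'
import numpy as np, cv2
from cell import ctrl
def snap(n,f):
    s=ctrl.read_state(); p=ctrl.get_image(n); cv2.imwrite('pics/'+f,p['image'][:,:,::-1]); return s,p
def project(p,X):
    X=np.atleast_2d(X);E=np.array(p['extrinsics']);c=X@E[:3,:3].T+E[:3,3]
    f=200/np.tan(np.radians(p['vfov'])/2)
    return np.c_[p['cx']+f*c[:,0]/-c[:,2],p['cy']-f*c[:,1]/-c[:,2]]
def unproj(p,uv,z):
    uv=np.atleast_2d(uv).astype(float);E=np.array(p['extrinsics']);f=200/np.tan(np.radians(p['vfov'])/2)
    d=np.c_[(uv[:,0]-p['cx'])/f,-(uv[:,1]-p['cy'])/f,-np.ones(len(uv))]@E[:3,:3]
    o=-E[:3,:3].T@E[:3,3]
    return o+d*((z-o[2])/d[:,2])[:,None]
E
python3 - <<'E'
from h import *
for n in ('scene','top'):
    s,p=snap(n,n+'0.png'); print(n,{k:v for k,v in p.items() if k!='image'})
    for q in ['drier','front_edge','yellow_plate','colour_line','blue_plate']:
        print(q,[(np.round(d['location'],1),d['confidence']) for d in ctrl.mark_of(p,q)])
s=ctrl.read_state();print(s, ctrl.grip_depth)
E
```

```text
pics
scene {'vfov': 43.642138333789944, 'cx': 327.87807115522776, 'cy': 197.6556830982747, 'extrinsics': array([[ 7.37149617e-01, -6.75550330e-01, -1.55625918e-02,
        -3.40360218e+02],
       [ 4.75755807e-01,  5.02506652e-01,  7.21902678e-01,
        -2.61357345e+02],
       [-4.79861286e-01, -5.39554276e-01,  6.91819579e-01,
        -9.05337328e+02],
       [ 0.00000000e+00,  0.00000000e+00,  0.00000000e+00,
         1.00000000e+00]]), 'shot': 1}
drier [(array([531.3, -33.2,   2.5]), 0.96)]
front_edge [(array([505.2,  74.8,  44.1]), 0.69)]
yellow_plate [(array([328.1,  97.8,  -3.1]), 0.69), (array([477.4, -31.9,  41.9]), 0.61), (array([ 325.1, -116.5,    0.5]), 0.59), (array([ 593.6, -273.4,   -1.3]), 0.21)]
colour_line [(array([356. , 107.6,   2.7]), 0.88), (array([469.9,  -5.7,  45.9]), 0.69)]
blue_plate [(array([570.9,   8.2,  41.2]), 0.89)]
top {'vfov': 52.208808032285205, 'cx': 320.4001353070342, 'cy': 198.4420022489577, 'extrinsics': array([[-2.40046783e-02, -9.99659632e-01, -1.02174491e-02,
         7.67520612e+00],
       [ 9.91383584e-01, -2.51199455e-02,  1.28559627e
[... 698 characters left out ...]
ck': 0.6, 'qpos': array([-1.3848341 ,  0.62837178,  0.03849669,  1.5174141 , -0.02700864,
        0.99630845, -0.01998012]), 'qd': array([ 8.66802029e-04, -4.97575349e-04,  4.16194320e-05, -1.62263672e-03,
       -2.03713710e-04,  1.75198298e-03, -6.35431320e-04]), 'tau': array([-3.87932705e-04, -5.62980509e+01,  1.22476324e+00, -1.93699104e+01,
        1.10123015e-02,  1.80774819e-03, -9.58385669e-06]), 'eef_pos': array([161.89319933, 629.52206943, 231.32713639]), 'tool_rot': array([-1.57074940e+00, -1.55346885e-05,  1.31902663e+00]), 'force': array([0.71821343, 0.37448193, 0.3974353 ]), 'torque': array([-0.005135  ,  0.01941918,  0.04055943]), 'width': 85.70100167918385} 18.700000000000003
```

View pics/top0.png

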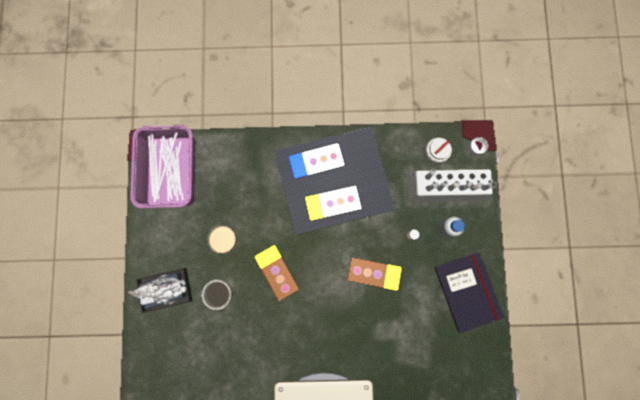

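View pics/scene0.png

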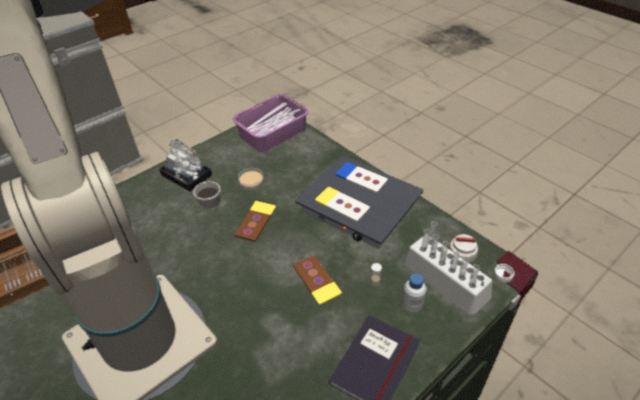

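Candidates for the yellow plate in the top view are the white plate on the drier at (333,203), the brown plate at (277,272), and the brown plate at (375,274). The blue-ended plate is at (317,160). The white, yellow-ended plate on the drier fits the description, so I'll check it in a crop.

Run:
```python
from h import *
s,p=snap('top','top1.png')
im=p['image'][:,:,::-1]
cv2.imwrite('pics/crop1.png',cv2.resize(im[120:240,265:405],None,fx=5,fy=5,interpolation=cv2.INTER_CUBIC))
```

```text
(no output)
```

View pics/crop1.png

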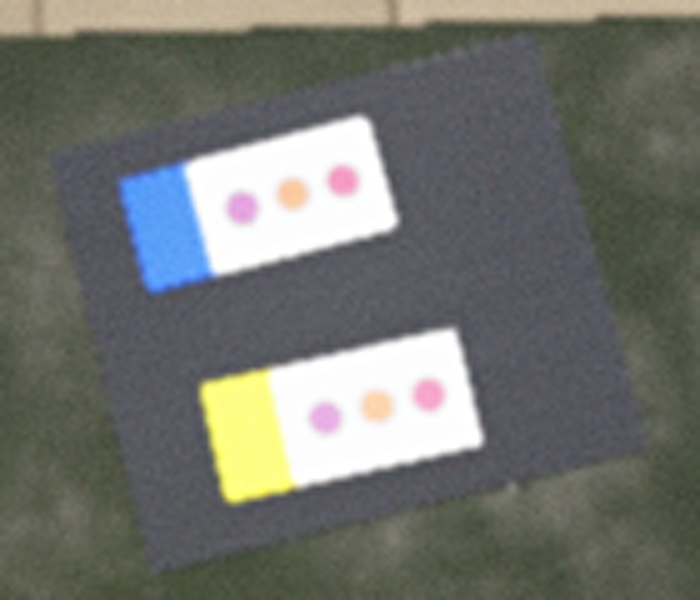

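The crop shows the white plate with its yellow end on the left at crop (245,437), set back from the drier's left edge. That is the right plate. Next I'll measure the poses.

```bash
cat > meas.py <<'E'
from h import *
from scipy.optimize import least_squares
def corners(pose,L,W):
    x,y,a=pose; c,s=np.cos(a),np.sin(a)
    P=np.array([[L/2,-W/2],[L/2,W/2],[-L/2,W/2],[-L/2,-W/2]])
    return P@np.array([[c,s],[-s,c]])+[x,y]
def edgefit(p,pose0,L,W,z,gray,ext=6,sides=(0,1,2,3)):
    """refine a rectangle pose by sub-pixel gradient search normal to each side"""
    pose=np.array(pose0,float)
    for it in range(4):
        C=corners(pose,L,W); obs=[];
        for i in sides:
            a,b=C[i],C[(i+1)%4]; t=(b-a)/np.linalg.norm(b-a); n=np.array([-t[1],t[0]])  # sign fixed below
            if np.dot(n,(a+b)/2-pose[:2])<0:n=-n
            for u in np.linspace(.12,.88,25):
                o=np.linspace(-ext,ext,49); q=a+(b-a)*u+o[:,None]*n
                uv=project(p,np.c_[q,np.full(len(q),z)]).astype(np.float32)
                v=cv2.remap(gray,uv[:,0][None],uv[:,1][None],cv2.INTER_LINEAR)[0]
                g=np.abs(np.gradient(cv2.GaussianBlur(v[None],(0,0),2)[0]));g[:3]=0;g[-3:]=0
                if g.max()<.3: continue
                w=g**4; obs.append((i,u,(o*w).sum()/w.sum()))
        obs=np.array(obs)
        # linearised solve
        def res(d):
            C2=corners(pose+d,L,W);r=[]
            for i,u,o in obs:
                i=int(i);a,b=C[i],C[(i+1)%4];t=(b-a)/np.linalg.norm(b-a);n=np.array([-t[1],t[0]])
                if np.dot(n,(a+b)/2-pose[:2])<0:n=-n
                a2,b2=C2[i],C2[(i+1)%4]
                r.append(np.dot(a2+(b2-a2)*u-(a+(b-a)*u),n)-o)
            return r
        s=least_squares(res,[0,0,0],loss='soft_l1'); pose=pose+s.x
    rr=np.array(res(s.x)); per=[np.round(np.mean(rr[obs[:,0]==i]),2) for i in sides]
    return pose,per
E
cat > m1.py <<'E'
from meas import *
import sys
s,p=snap('top',sys.argv[1])
E=p['extrinsics'];print('cam',-E[:3,:3].T@E[:3,3])
cr=lambda l:np.array(l)/5.+[265,120]
for nm,z,c in [('drier',45,[(52,153),(155,572),(645,445),(533,35)]),('yel',52,[(203,383),(232,502),(484,444),(456,328)]),('blue',52,[(121,180),(152,292),(398,224),(370,115)])]:
    X=unproj(p,cr(c),z)[:,:2]; l=[np.linalg.norm(X[i]-X[i-3]) for i in range(4)]
    m=X.mean(0);d=X[0]+X[1]-X[2]-X[3];print(nm,np.round(X,1).tolist(),np.round(l,1),'pose',m.round(1),np.arctan2(d[1],d[0]))
E
python3 m1.py top2.png
```

```text
cam [374.13863399 -10.65886512 915.03913445]
drier [[595.0, 91.3], [411.4, 49.2], [460.4, -161.3], [642.5, -120.7]] [188.4 216.2 186.6 217.3] pose [527.3 -35.4] 1.7953007877648242
yel [[491.0, 27.0], [439.8, 15.7], [461.8, -91.9], [512.0, -81.7]] [ 52.4 109.7  51.2 110.7] pose [476.1 -32.8] 1.7670681495352834
blue [[580.5, 60.7], [531.0, 48.1], [557.9, -58.4], [606.4, -47.8]] [ 51.1 109.9  49.6 111.6] pose [568.9   0.7] 1.8122960781246862
```

```bash
cat > m2.py <<'E'
from meas import *
import sys
def report(p,D0,Y0,B0,g=None):
    g=p['image'].astype(np.float32)
    gr=g[:,:,2].copy(); gg=g[:,:,0].copy()  # blue channel drier; red channel for plates (yellow bright)
    D,pd=edgefit(p,D0,220,190,45,g[:,:,1]-g[:,:,2]*1.0,ext=6)
    Y,py=edgefit(p,Y0,110,50,52,gg)
    B,pb=edgefit(p,B0,110,50,52,g[:,:,1])
    c,s=np.cos(D[2]),np.sin(D[2])
    for n,q,r in(('D',D,pd),('Y',Y,py),('B',B,pb)):
        d=q[:2]-D[:2]; print(n,q.round(4),'in drier',np.round([d[0]*c+d[1]*s,-d[0]*s+d[1]*c,q[2]-D[2]],3),r)
    return D,Y,B
if __name__=='__main__':
    s,p=snap('top','top3.png')
    D,Y,B=report(p,[527.3,-35.4,1.795],[476.1,-32.8,1.767],[568.9,.7,1.8123])
    s,p2=snap('scene','scene1.png'); report(p2,[527.3,-35.4,1.795],[476.1,-32.8,1.767],[568.9,.7,1.8123])
E
python3 m2.py
```

```text
D [528.012  -34.1366   1.7973] in drier [ 0. -0.  0.] [np.float64(-0.13), np.float64(-0.02), np.float64(-0.14), np.float64(0.01)]
Y [476.8907 -30.606    1.77  ] in drier [ 1.4919e+01  4.9023e+01 -2.7000e-02] [np.float64(-1.54), np.float64(-1.39), np.float64(-1.52), np.float64(-1.4)]
B [569.7262   2.1584   1.8047] in drier [ 2.6002e+01 -4.8799e+01  7.0000e-03] [np.float64(-0.8), np.float64(-1.07), np.float64(-0.74), np.float64(-1.02)]
D [529.0264 -32.8887   1.7906] in drier [ 0. -0.  0.] [np.float64(-1.02), np.float64(-0.92), np.float64(-1.35), np.float64(-0.07)]
Y [477.9537 -28.2233   1.7697] in drier [ 1.5691e+01  4.8826e+01 -2.1000e-02] [np.float64(-1.41), np.float64(-1.11), np.float64(-1.42), np.float64(-1.13)]
B [570.9574   4.624    1.8023] in drier [ 2.7466e+01 -4.9102e+01  1.2000e-02] [np.float64(-0.93), np.float64(-0.86), np.float64(-0.73), np.float64(-0.74)]
```

apply_moves(motion=[[-26, 0, -31.3, 0.55, 1.5], [-26, 0, -31.3, 0.55, 1.5], [-26, 0, -31.3, 0.55, 1.5], [-26, 0, -31.3, 0.55, 1.5], [-26, 0, -31.3, 0.55, 1.5], [-26, 0, -31.3, 0.55, 1.5], [-26, 0, -31.3, 0.55, 1.5], [-63.2, 0, -50.7, 1.094, 1.5], [-63.2, 0, -50.7, 1.094, 1.5], [-63.2, 0, -50.7, 1.094, 1.5], [-63.2, 0, -50.7, 1.094, 1.5], [-63.2, 0, -50.7, 1.094, 1.5], [-63.2, 0, -50.7, 1.094, 1.5], [-63.2, 0, -50.7, 1.094, 1.5], [-63.2, 0, -50.7, 1.094, 1.5], [-63.2, 0, -50.7, 1.094, 1.5]])

```text
clock: 2.8
eef_pos: [495.2, -108.0, 231.1]
tool_rot: [-1.57, 0.0, 0.225]
force: [-0.4, 1.4, 0.3]
width: 15.1
```

apply_moves(motion=[[0, 6, 0, 0, 1.5], [0, 12, 0, 0, 1.5], [0, 16, 0, 0, 1.5], [0, 17.1, 0, 0, 1.5], [0, 17.1, 0, 0, 1.5], [0, 17.1, 0, 0, 1.5]])

```text
clock: 3.55
eef_pos: [496.8, -108.7, 61.9]
tool_rot: [-1.572, -0.003, 0.226]
force: [0.1, 0.1, 0.2]
width: 15.4
```

Run:
```python
from h import *
s,p=snap('wrist','w1.png'); print(s['eef_pos'],s['force'],s['width'],p['tool_from_camera'])
s,p=snap('scene','s2.png')
cv2.imwrite('pics/s2c.png',cv2.resize(p['image'][100:260,280:440,::-1],None,fx=3.7,fy=3.7,interpolation=cv2.INTER_CUBIC))
```

```text
[ 496.76371162 -108.71679607   61.8775565 ] [0.05604219 0.13827626 0.15863995] 15.409751460929797 [[ 9.99998994e-01 -3.22644229e-04 -1.38114913e-03 -6.42843042e-01]
 [-1.20814159e-03  3.16358781e-01 -9.48638847e-01 -1.42623726e+02]
 [ 7.43011503e-04  9.48639562e-01  3.16358073e-01  8.16574638e+01]
 [ 0.00000000e+00  0.00000000e+00  0.00000000e+00  1.00000000e+00]]
```

View pics/w1.png

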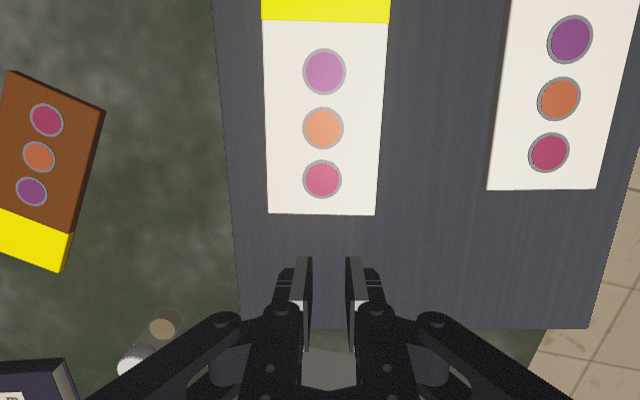

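View pics/s2c.png

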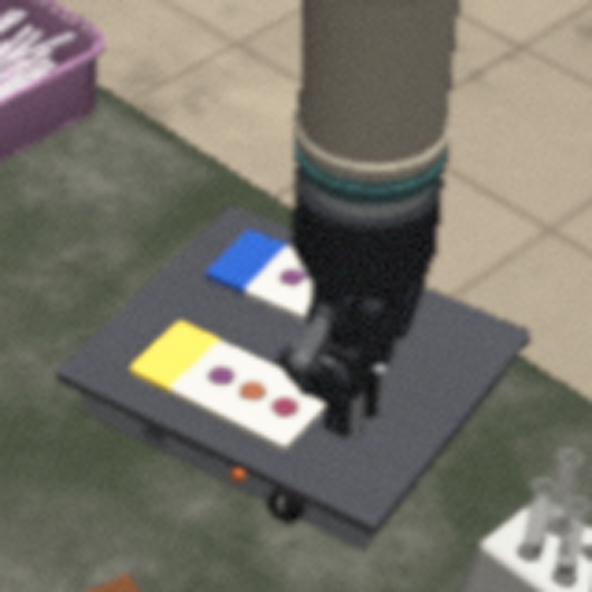

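The wrist view shows the fingers at x 290–370, centred behind the plate's white end, which runs x 268–376 at row 214. There is free steel between them, and the blue plate is well to the right. I'll descend gently.

apply_moves(motion=[[0, 0.6, 0, 0, 1.5], [0, 1.1, 0, 0, 1.5], [0, 1.25, 0, 0, 1.5], [0, 1.25, 0, 0, 1.5]])

```text
clock: 4.15
eef_pos: [495.2, -108.9, 47.5]
tool_rot: [-1.571, 0.001, 0.225]
force: [0.3, 0.0, -0.5]
width: 14.9
```

apply_moves(motion=[[0, 0.1, 0, 0, 1.5], [0, 0.15, 0, 0, 1.5], [0, 0.15, 0, 0, 1.5]])

```text
clock: 4.53
eef_pos: [495.5, -108.9, 46.3]
tool_rot: [-1.571, 0.0, 0.225]
force: [0.7, 0.1, 0.5]
width: 15.1
```

apply_moves(motion=[[0, 0, 0.6, 0, 1.5], [0, 0, 1.2, 0, 1.5], [0, 0, 1.7, 0, 1.5], [0, 0, 2.2, 0, 1.5], [0, 0, 2.7, 0, 1.5], [0, 0, 3.2, 0, 1.5], [0, 0, 3.7, 0, 1.5], [0, 0, 4.2, 0, 1.5], [0, 0, 4.7, 0, 1.5], [0, 0, 5.2, 0, 1.5], [0, 0, 5.7, 0, 1.5], [0, 0, 6.2, 0, 1.5], [0, 0, 6.6, 0, 1.5], [0, 0, 7.0, 0, 1.5], [0, 0, 7.0, 0, 1.5], [0, 0, 7.0, 0, 1.5]])

```text
clock: 6.52
eef_pos: [479.7, -40.6, 46.3]
tool_rot: [-1.571, 0.0, 0.225]
force: [0.8, 0.5, -0.2]
width: 15.1
```

Run:
```python
from h import *
s,p=snap('wrist','w2.png'); print(s['eef_pos'],s['tool_rot'],s['force'],s['width'])
s,p=snap('scene','s3.png')
cv2.imwrite('pics/s3c.png',cv2.resize(p['image'][100:260,280:440,::-1],None,fx=3.7,fy=3.7,interpolation=cv2.INTER_CUBIC))
```

```text
[479.74568304 -40.57004978  46.25617684] [-1.57063466e+00  2.31019701e-04  2.25034554e-01] [ 0.75260131  0.51410439 -0.20559491] 15.057068614091397
```

View pics/w2.png

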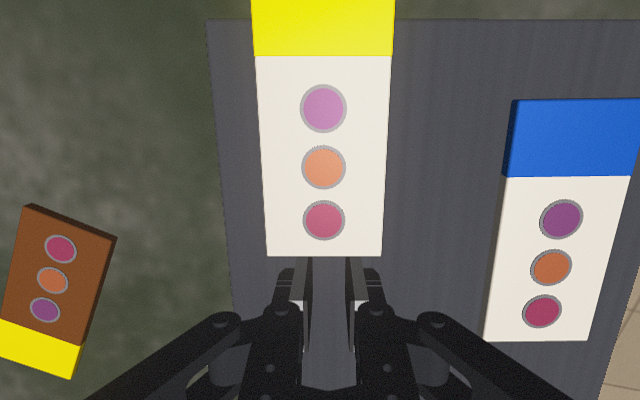

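View pics/s3c.png

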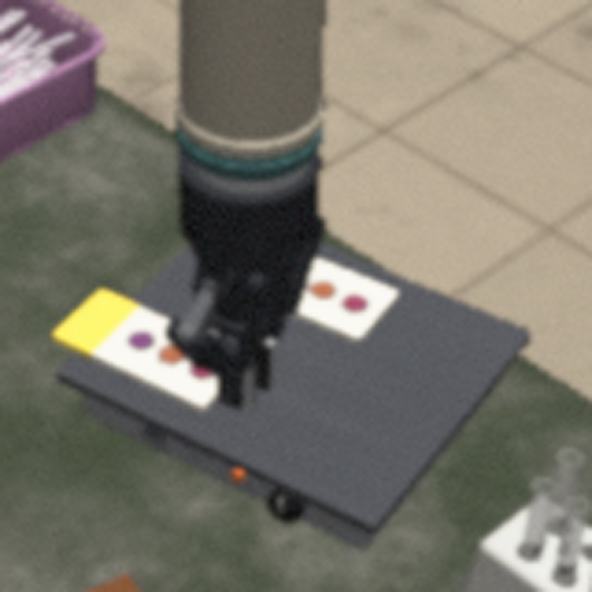

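The wrist view shows the plate flush against both fingertips. The colour line is at row 55, the drier's front edge at row 19–20, and they look parallel. I'll measure the remaining distance.

```bash
cat > wr.py <<'E'
from h import *
from scipy.spatial.transform import Rotation as R
def wpix(p,s,uv,z):
    uv=np.atleast_2d(uv).astype(float);f=200/np.tan(np.radians(p['vfov'])/2)
    T=np.eye(4);T[:3,:3]=R.from_euler('xyz',s['tool_rot']).as_matrix();T[:3,3]=s['eef_pos'];M=T@np.array(p['tool_from_camera'])
    d=np.c_[(uv[:,0]-p['cx'])/f,-(uv[:,1]-p['cy'])/f,-np.ones(len(uv))]@M[:3,:3].T;o=M[:3,3]
    return o+d*((z-o[2])/d[:,2])[:,None]
def rows(img,cols,r0,r1):
    out=[]
    for c in cols:
        v=cv2.GaussianBlur(img[r0:r1,c-1:c+2].astype(np.float32).mean(1)[:,None],(0,0),1)[:,0]
        g=np.abs(np.gradient(v));k=g.argmax();sl=slice(max(k-2,0),k+3);out.append((c,r0+(np.arange(len(g))[sl]*g[sl]).sum()/g[sl].sum()))
    return np.array(out)
def line(P):
    m=P[:,:2].mean(0);d=np.linalg.svd(P[:,:2]-m)[2][0];d*=np.sign(d[0]);return m,d
def go(rc,re,rb,cy=(275,375)):
    s=ctrl.read_state();p=ctrl.get_image('wrist');im=p['image'].astype(float)
    col=rows(im[:,:,2],range(cy[0],cy[1],5),*rc)
    edge=np.r_[rows(im.sum(2),range(215,240,4),*re),rows(im.sum(2),range(410,630,10),*re)]
    back=rows(im.sum(2),range(275,375,5),*rb)
    print('edge rows',edge[:,1].round(1))
    print('col rows',col[:,1].round(1))
    mc,dc=line(wpix(p,s,col,52));me,de=line(wpix(p,s,edge,45));mb,db=line(wpix(p,s,back,52))
    n=np.array([-de[1],de[0]]);
    print('edge ang',np.arctan2(de[1],de[0]),'col ang',np.arctan2(dc[1],dc[0]),'back ang',np.arctan2(db[1],db[0]),'tool yaw',s['tool_rot'][2])
    print('colour line past edge (mm)',np.dot(mc-me,n),'col-back (80)',np.dot(mc-mb,n)); return p
E
python3 - <<'E'
from wr import *
go((40,70),(10,35),(235,257) if 0 else (245,265))
E
```

```text
edge rows [20.1 20.2 20.1 19.9 20.  20.1 19.8 17.2 17.1 19.9 17.4 17.3 17.3 17.4
 17.3 17.2 17.7 17.7 17.7 17.8 17.3 17.7 17.2 17.  17.1 17.1 17.  17.
 17.2]
col rows [55.1 55.2 55.1 55.1 55.2 55.2 55.2 55.2 55.2 55.1 55.2 55.2 55.2 55.2
 55.2 55.2 55.2 55.2 55.2 55.2]
edge ang 0.2328719019849808 col ang 0.2251198720110121 back ang 0.22401012213147325 tool yaw 0.22476218273239312
colour line past edge (mm) -12.838045194206673 col-back (80) 80.02090570918391
```

Run:
```python
from h import *
im=cv2.imread('pics/w2.png')
a=cv2.resize(im[5:40,200:280],None,fx=8,fy=8,interpolation=cv2.INTER_NEAREST);b=cv2.resize(im[5:40,380:460],None,fx=8,fy=8,interpolation=cv2.INTER_NEAREST)
cv2.imwrite('pics/ed.png',np.clip(np.vstack([a,b]).astype(float)*1.8,0,255))
print(im[10:26,430].tolist(), im[10:26,225].tolist())
```

```text
[[69, 82, 80], [66, 83, 81], [71, 88, 84], [70, 83, 85], [71, 84, 84], [70, 84, 83], [68, 83, 83], [70, 84, 86], [67, 77, 77], [69, 70, 70], [74, 74, 72], [77, 76, 74], [85, 81, 81], [83, 82, 83], [87, 82, 83], [86, 84, 83]] [[54, 78, 73], [55, 77, 73], [57, 77, 73], [57, 75, 72], [61, 82, 78], [62, 83, 81], [62, 83, 80], [62, 83, 81], [54, 72, 72], [66, 75, 76], [75, 79, 80], [78, 80, 82], [81, 84, 83], [81, 83, 81], [85, 84, 86], [82, 82, 85]][ WARN:0@0.542] global loadsave.cpp:1063 imwrite_ Unsupported depth image for selected encoder is fallbacked to CV_8U.
```

View pics/ed.png

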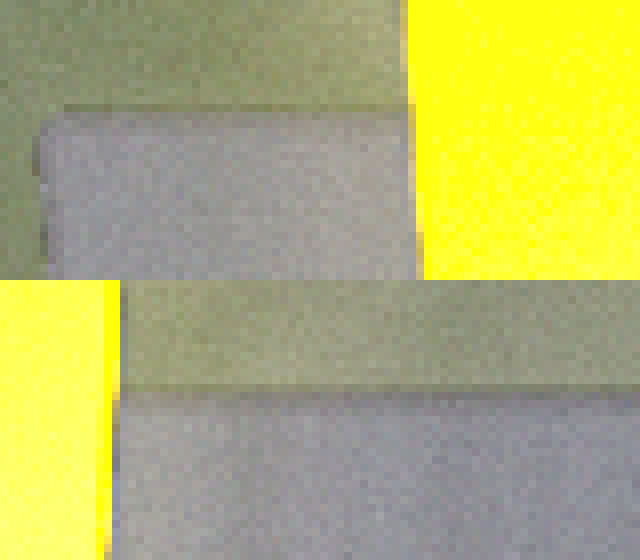

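```bash
sed -i 's/rows(im.sum(2),range(215,240,4),\*re)/rows(im[:,:,1]-im[:,:,2],range(215,240,4),*re)/; s/rows(im.sum(2),range(410,630,10),\*re)/rows(im[:,:,1]-im[:,:,2],range(410,630,10),*re)/; s/\[:,c-1:c+2\]/[:,c-1:c+2]/; s/c-1:c+2/c-4:c+5/' wr.py
python3 - <<'E'
from wr import *
go((40,70),(10,30),(245,265))
E
```

```text
edge rows [18.3 18.2 18.2 18.2 18.2 18.2 18.3 18.3 18.3 18.2 18.3 18.2 18.1 18.3
 18.3 18.2 18.2 18.3 18.2 18.3 18.3 18.4 18.3 18.3 18.4 18.8 18.3 18.8
 18.7]
col rows [55.1 55.1 55.1 55.1 55.1 55.1 55.2 55.1 55.1 55.2 55.2 55.2 55.2 55.2
 55.2 55.2 55.2 55.2 55.2 55.2]
edge ang 0.22506423347452578 col ang 0.22496996563514238 back ang 0.22385203904534795 tool yaw 0.2247350265750072
colour line past edge (mm) -13.106731380754603 col-back (80) 80.01196544661104
```

apply_moves(motion=[[0, 0, 0.4, 0, 1.5], [0, 0, 0.8, 0, 1.5], [0, 0, 1.0, 0, 1.5], [0, 0, 1.0, 0, 1.5], [0, 0, 1.0, 0, 1.5]])

```text
clock: 7.35
eef_pos: [477.5, -30.8, 46.3]
tool_rot: [-1.571, 0.0, 0.225]
force: [0.2, -1.1, -0.7]
width: 15.2
```

Run:
```python
from wr import *
p=go((40,70),(30,60),(245,265)); cv2.imwrite('pics/w3.png',p['image'][:,:,::-1])
print(ctrl.read_state()['eef_pos'])
```

```text
edge rows [48.2 48.3 48.3 48.3 48.3 48.3 48.2 48.3 48.3 48.3 48.3 48.2 48.2 48.3
 48.3 48.3 48.3 48.4 48.8 48.4 48.4 48.8 48.4 48.4 48.7 48.3 48.4 48.7
 48.4]
col rows [56.7 56.7 56.7 56.7 56.7 56.7 56.7 56.7 56.7 56.7 56.7 56.7 56.7 56.7
 56.7 56.7 56.7 56.7 56.7 56.7]
edge ang 0.22540925737265682 col ang 0.22551458884982545 back ang 0.22526341361101598 tool yaw 0.22509297543290674
colour line past edge (mm) -3.475542162165224 col-back (80) 79.94916729454886
[477.57796373 -30.85139164  46.27641799]
```

View pics/w3.png

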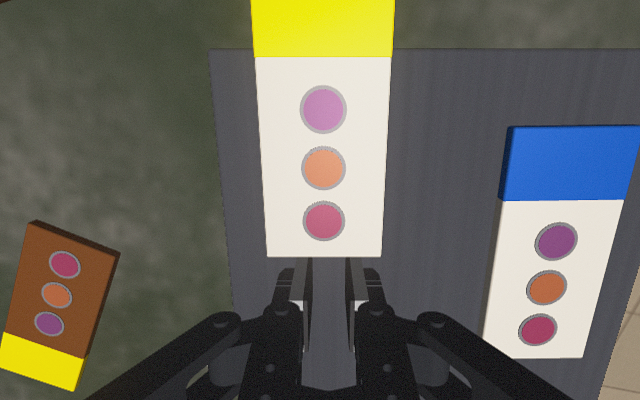

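The colour line (row 57) is now 3.5 mm short of the edge (row 48) after correcting for height, and it is square. One last small push.

apply_moves(motion=[[0, 0, 0.2, 0, 1.5], [0, 0, 0.34, 0, 1.5], [0, 0, 0.34, 0, 1.5], [0, 0, 0.34, 0, 1.5]])

```text
clock: 7.9
eef_pos: [476.8, -27.5, 46.3]
tool_rot: [-1.571, 0.0, 0.225]
force: [0.0, 0.3, 0.8]
width: 15.0
```

Run:
```python
from wr import *
p=go((48,70),(45,70),(245,265)); cv2.imwrite('pics/w4.png',p['image'][:,:,::-1])
print(ctrl.read_state()['eef_pos'])
```

```text
edge rows [58.  58.  58.  58.  58.  58.1 58.1 58.1 58.1 58.2 58.1 58.1 58.2 58.
 58.1 58.1 58.1 58.2 58.1 58.1 58.1 58.  58.1 58.2 58.2 58.2 58.1 58.2
 58. ]
col rows [57.9 57.9 57.9 57.9 57.9 57.9 57.9 57.9 57.9 57.9 57.9 57.9 57.9 58.
 57.9 57.9 58.  58.  58.  58. ]
edge ang 0.2256946923365113 col ang 0.22545103482798914 back ang 0.2251425831111406 tool yaw 0.22513914195739093
colour line past edge (mm) -0.488832191578223 col-back (80) 79.90671650649331
[476.77862867 -27.5000391   46.27409467]
```

apply_moves(motion=[[0, 0, -0.5, 0, 1.5], [0, 0, -2, 0, 1.5], [0, 0, -2.5, 0, 1.5], [0, -4, -2.5, 0, 1.5], [0, -10, -4, 0, 1.5], [0, -16, -8, 0, 1.5], [0, -18, -14, 0, 1.5], [0, -18, -20, 0, 1.5], [0, -18, -26, 0, 1.5], [0, -18, -30, 0, 1.5], [0, -18, -30, 0, 1.5], [0, -18, -30, 0, 1.5]])

```text
clock: 9.45
eef_pos: [543.3, -319.4, 225.8]
tool_rot: [-1.569, 0.001, 0.225]
force: [-0.7, 0.9, 0.3]
width: 14.5
```

Run:
```python
from m2 import *
Y0=[528.3-.2224*85-.975*49,-33.8+.975*85-.2224*49,1.797]
for n in('top','scene'):
    s,p=snap(n,n+'9.png'); report(p,[528.0,-34.1,1.797],Y0,[569.7,2.2,1.805])
    print([(np.round(d['location'],1),d['confidence']) for d in ctrl.mark_of(p,'colour_line')],[(np.round(d['location'],1),d['confidence']) for d in ctrl.mark_of(p,'front_edge')])
    r=(slice(120,240),slice(245,405)) if n=='top' else (slice(130,260),slice(270,430))
    cv2.imwrite('pics/%s9c.png'%n,cv2.resize(p['image'][r][:,:,::-1],None,fx=4.5,fy=4.5,interpolation=cv2.INTER_CUBIC))
```

```text
D [527.8809 -33.9559   1.7928] in drier [ 0. -0.  0.] [np.float64(-0.36), np.float64(-0.01), np.float64(-0.27), np.float64(-0.03)]
Y [460.0727  36.6509   1.7964] in drier [8.3807e+01 5.0593e+01 4.0000e-03] [np.float64(-1.68), np.float64(-1.53), np.float64(-1.66), np.float64(-1.54)]
B [569.7171   2.0885   1.8051] in drier [ 2.5946e+01 -4.8747e+01  1.2000e-02] [np.float64(-0.86), np.float64(-1.21), np.float64(-0.82), np.float64(-1.15)]
[(array([351.9, 110.7,   1.2]), 0.94), (array([453.8,  60.5,  43.7]), 0.68), (array([ 318.6, -144.6,    1.1]), 0.56)] [(array([507.3,  69.3,  43.5]), 0.73)]
D [528.7229 -32.7665   1.7861] in drier [ 0. -0.  0.] [np.float64(-2.34), np.float64(-2.08), np.float64(-1.72), np.float64(-0.42)]
Y [461.1939  39.1058   1.794 ] in drier [8.4639e+01 5.0616e+01 8.0000e-03] [np.float64(-1.64), np.float64(-1.39), np.float64(-1.64), np.float64(-1.42)]
B [570.888    4.65     1.7974] in drier [ 2.7545e+01 -4.9185e+01  1.1000e-02] [np.float64(-1.16), np.float64(-1.1), np.float64(-0.93), np.float64(-0.98)]
[(array([353.1, 108.2,   0.8]), 0.95), (array([ 310.9, -141.7,   -2.2]), 0.74)] [(array([504.9,  72.3,  44.8]), 0.93)]
```

View pics/top9c.png

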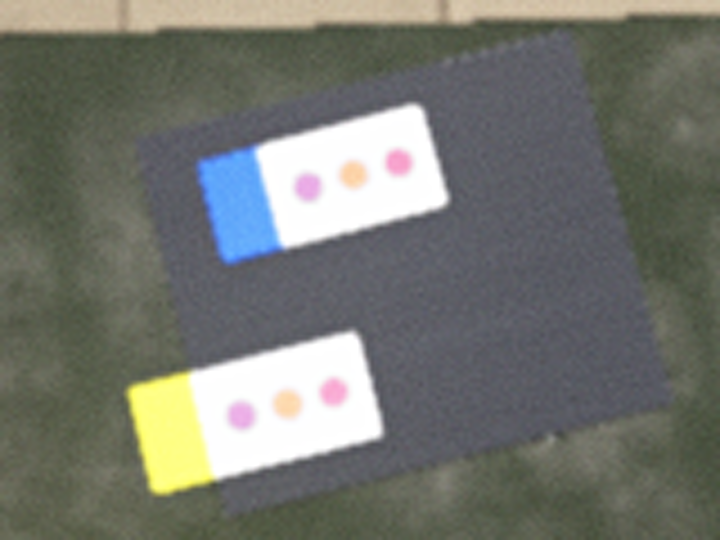

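View pics/scene9c.png

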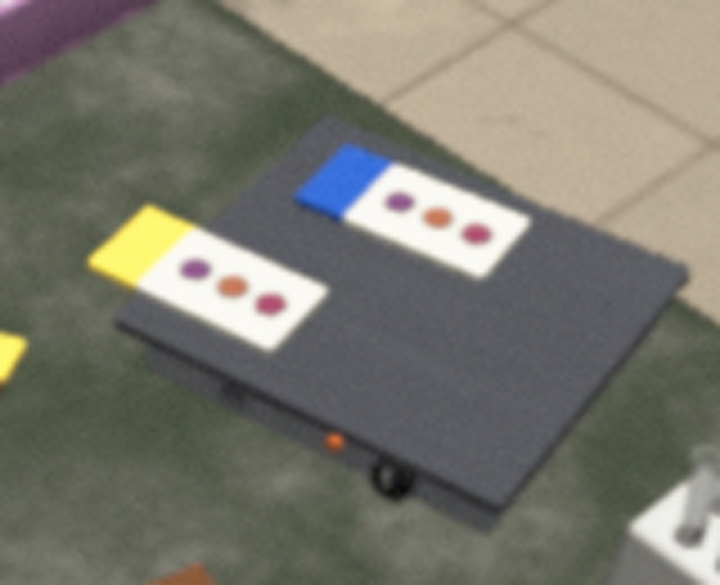

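```bash
python3 -c "
from cell import ctrl
print(ctrl.finish_job())"
```

```text
the job is handed in; nothing more can be done
None
```

I pushed the yellow-ended plate along the drier top until the yellow end stuck out over the front edge, then backed the arm off and handed the job in at about 9.6 s. The fingertips stayed low behind the white end, and the plate was never picked up. No verdict came back.

**Overhang:** all three cameras put the colour line slightly short of the edge, so no white sticks out. They don't quite agree on how much:

| Camera | Short of the edge |
|---|---|
| Wrist (just before backing off) | 0.5 mm |
| Scene (after) | 0.4 mm |
| Top (after) | 1.2 mm |

**Squareness:** the plate was square to the edge within 0.001 rad by the wrist camera. The outside views read 0.004 rad (top) and 0.008 rad (scene), and the scene camera's fit of the drier was the poorest of these.

**Network check:** in the top picture the network's colour line was consistent to within its usual few mm. In the scene picture it found only the brown look-alikes, so I relied on the edge measurements instead.

**Other things:** the blue-ended plate had not moved, to within 0.1 mm, and I touched nothing else. Forces read about 1 N whenever I checked.

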